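Set out lens inserts on the levelled doming tray

TASK

Get the hinged doming tray ready: put the orange gear left lying on it into the blue parts tub, and turn the black levelling knob until the bubble sits between the two black lines of the vial. Only when the tray is cleared and level, lay every lens insert out on it in rows, the one in the spring clip bar too: one to each printed outline, flat, inside the outline and square with it, green inserts in the green row and yellow ones in the yellow row. The tray must still be level when you finish, and the steel bracket, the rubber pad, the clear flap and the screw jar stay where they are.

Things in the scene. Friction and masses are not known exactly. Their poses are not given: they have to be found in the camera images.
- green_a: green lens insert 44 x 24 x 10 mm, 13 g, both faces alike; origin at its middle, x along the length, y across the width, z along the thickness. Starts flat on a fixed steel clip bar (86 x 140 x 20 mm), its ends pinched by a 16 mm tall fixed jaw and a sprung one (3 N), long sides free: grip across the width, draw straight up. Always present
- green_b: green lens insert, a bar 44 x 24 x 10 mm, 13 g, both faces alike; origin at its middle, x along the length, y across the width, z along the thickness. Lies flat on the bench at the start, any yaw; may be absent
- green_c: green lens insert, a bar 44 x 24 x 10 mm, 13 g, both faces alike; origin at its middle, x along the length, y across the width, z along the thickness. Lies flat on the bench at the start, any yaw; may be absent
- yellow_a: yellow lens insert, a bar 44 x 24 x 10 mm, 13 g, both faces alike; origin at its middle, x along the length, y across the width, z along the thickness. Lies flat on the bench at the start, any yaw; may be absent
- yellow_b: yellow lens insert, a bar 44 x 24 x 10 mm, 13 g, both faces alike; origin at its middle, x along the length, y across the width, z along the thickness. Lies flat on the bench at the start, any yaw; may be absent
- yellow_c: yellow lens insert, a bar 44 x 24 x 10 mm, 13 g, both faces alike; origin at its middle, x along the length, y across the width, z along the thickness. Lies flat on the bench at the start, any yaw; may be absent
- clip_bar: spring clip bar, dark steel, 86 (x) x 140 (y) x 20 mm, fixed to the bench, three spring clips on top, only the middle one filled; origin under its centre on the bench; the jaws pinch along x and are 14 mm wide
- gear: orange nylon gear, diameter 44 mm, 10 mm thick with an 18 mm hub standing 6 mm higher, 20 g; origin at the centre of its underside, z along its axis; lies on the tray at the start
- tub: blue open parts tub, 150 (x) x 110 (y) x 45 mm high, 4 mm walls and floor, empty, fixed to the bench; origin under its centre on the bench
- tray_mid (a point): middle of the tray floor's upper face, 64 mm above the bench when level. Tray 150 x 212 mm inside a 5 mm rim, on a fixed grey base 190 x 300 x 12 mm centred 15 mm to +y; near row of outlines green, far row yellow. x across the rows, away from the robot; y along them, to the knob; z normal to the floor. Hinged along x, 120 mm from here on the -y side; the knob's side starts low
- knob_grip (a point): on the upright axis of the black round levelling knob, 92 mm above the bench. Knob 34 mm in diameter, 73 to 103 mm up, never rises; grip its sides at any yaw, free for fingers down to 70 mm. Clockwise from above raises the tray's +y end: bubble +4.8 mm (tilt 0.0048 rad) per rad. Stiff (0.08 N m), stays put; 264 mm from the hinge; stops lie beyond all that is needed
- vial_mid (a point): middle of the yellow spirit level vial (100 mm long, on the tray's far edge, up to 8 mm over the floor), halfway between its two black lines, which are 22 mm apart inside; y along the vial, towards the knob
- bubble_mid (a point): middle of the vial's pale bubble, 15 mm long; it runs along the vial to the higher end, 1 mm for each 0.001 rad of tilt, and is at vial_mid when the tray is level. It starts 12 to 30 mm off, towards the hinge
- green_frame0 (a point): middle of a green printed outline on the tray floor (56 x 36 mm inside 2 mm lines; neighbours 60 mm apart along y, rows 72 mm apart); x along its length, y across, z up from the floor
- green_frame1 (a point): middle of a green printed outline on the tray floor (56 x 36 mm inside 2 mm lines; neighbours 60 mm apart along y, rows 72 mm apart); x along its length, y across, z up from the floor
- green_frame2 (a point): middle of a green printed outline on the tray floor (56 x 36 mm inside 2 mm lines; neighbours 60 mm apart along y, rows 72 mm apart); x along its length, y across, z up from the floor
- yellow_frame0 (a point): middle of a yellow printed outline on the tray floor (56 x 36 mm inside 2 mm lines; neighbours 60 mm apart along y, rows 72 mm apart); x along its length, y across, z up from the floor
- yellow_frame1 (a point): middle of a yellow printed outline on the tray floor (56 x 36 mm inside 2 mm lines; neighbours 60 mm apart along y, rows 72 mm apart); x along its length, y across, z up from the floor
- yellow_frame2 (a point): middle of a yellow printed outline on the tray floor (56 x 36 mm inside 2 mm lines; neighbours 60 mm apart along y, rows 72 mm apart); x along its length, y across, z up from the floor
- bracket: bystander: steel stand-up target bracket, L-shaped, 45 x 26 x 37 mm high with a red round face; origin under its foot
- flipper_pad: bystander: black rubber flipper pad 45 x 24 x 14 mm; origin under its centre
- ramp_flap: bystander: clear acrylic ramp flap 80 x 55 x 4 mm; origin under its centre
- screw_jar: bystander: jar of screws, diameter 56 mm, 70 mm high; origin under its centre

How it is judged:
By the outcome, as a careful person would: the job done as asked, in the order asked, and still so for the second after the job is handed in, with the robot touching nothing.
Of green_b, green_c, yellow_a, yellow_b, yellow_c only 3 to 5 are there at a start; the rules pass over those that are not, and their reading is None.
At some moment in a run one of green_b, green_c, yellow_a, yellow_b, yellow_c may be knocked a few centimetres aside while the robot is not near it.
Once in a run the grip may slacken for a moment while it holds something.
It also fails if it takes over 210 s, if anything falls off the work surface, if the arm or the gripper's body presses on something with over 40 N, if the wrist force passes 120 N, or if a joint passes its speed limit or range.

ROBOT

A 6-joint arm with a two-finger parallel gripper is mounted at the origin on the work surface. World frame = base frame: x ahead of the robot, y to its left, z up, the work surface at z = 0. Lengths are in m, angles in rad, forces in N, time in s.
With the tool pointing down it reaches from about 0.3 to 0.85 m from the base axis. Payload 4.2 kg.
Tool frame: the origin (TCP) lies midway between the tips of the shut fingers; the grasp point (between the pads) lies 19 mm behind it; z points along the fingers, y is the line along which they close (so a half turn about z gives the same grasp; the last joint's range is limited). The gripper opens to 91 mm and grips with 3 to 60 N. Pads are 32 mm wide; open, the fingers measure 118 mm over their backs; the gripper's body (76 mm by 178 mm) begins 60 mm behind the grasp point.
Start: joints at [-1.175, 0.32, 1.565, -0, 1.257, -0.02], TCP at [0.232, -0.526, 0.214] pointing down, gripper open.
Joint ranges: [-3.11, 3.11], [-0.84, 2.01], [0.21, 2.61], [-1.34, 4.49], [0.05, 2.63], [-2.56, 2.56]. Speed limits (rad/s): [2.57, 2.57, 3.14, 3.14, 3.14, 3.14].

INTERFACE

Orientations are given as a 3x3 rotation matrix whose columns are the frame's x, y, z axes.
In Python, from workcell import * gives the robot as it stands.
- The arm moves only by the tool send_rows, never from a script. Its argument "plan" is a list of rows, each a list of 7 numbers: the shift along the world's x, y, z as a fraction of full scale, then the turn, a rotation vector about the world's x, y, z as a fraction of full scale, then the opening, from 0 (shut) to 1 (fully open). A call has 1 to 20 rows; each row is the pose to reach, as a shift and turn from the pose commanded when the call began, turning the shorter way round; what a row does not reach only later rows make up. Full scale, the value 1, is 0.4 m for a shift and 180 degrees for a turn. A row lasts 1/8 s, in which the tool goes at most 62.5 mm and 10.7 degrees, less where a joint would pass 70% of its speed; a pose out of reach is approached as far as the arm can. A call with a number of a shift or a turn outside -1 to 1 is refused whole. A call with a gripper value outside its range is refused whole. The fingers move at their own pace and stop on an object; the grip force is fixed at half the most. Time passes only in rows, so rows that repeat a pose let the fingers close. It gives the time, the measured TCP pose, the force, the opening and the grip force at its end, in the units of the state.
- read_state(): the state, without advancing time (a new reading comes with each control period).
- get_image(name): name is "scene" or "top" or "wrist"; returns the picture (480x640x3 uint8, blue, green, red); there is no depth.
- camera_info(name): a dict with "K" (3x3 intrinsics, pixels), "R" (3x3) and "t" (3): a world point X has camera coordinates R X + t. Camera axes: x right, y down, z forward; pixel columns grow to the right and rows downward; lengths in m; the calibration is good to about 2 mm. A picture is of the moment at which its call begins: read the wrist's pose just before it. camera_info takes no time and is no camera call; for the wrist camera it gives the pose at the moment of the call.
- finish_job(): hands the job in; it is judged then, once.
Trained networks look in the newest picture that a camera, given by its name, has taken for a name from the list of things; names that differ only in an ending like _2 or _b are one class to them, and where a whole thing is asked for, a point or a joint stands for the part that bears it (a point fixed in the world has none). Each returns a list of dicts, best first, with "conf" (0 to 1); they miss things now and then, are a little off and sometimes report something else, mostly with a low value. They report only what shows in the picture. A call takes as long as a camera call.
- cut_out(camera, name): "pixels" (480x640 bool, what is visible of it) and "xy" ([column, row] in pixels, amid what is visible of it).
The state is a dict: "time_s": time; "qpos": joint angles; "qvel": joint speeds; "effort": joint torques, N m; "tool_pos": TCP position; "orientation": TCP orientation; "force": force on the tool from outside, world axes, zero at the start; "wrist_torque": the same for the moment, N m; "finger_gap": finger opening in m; "finger_force": force on a finger pad.
Only numpy, scipy, OpenCV 4.12 (cv2) and the standard library are available. Lean on these libraries where they do the work, as an engineer would, in place of code of your own. Each camera call takes 0.05 s, during which the arm holds its last target. There are 200 camera calls.

## Working session

There is one attempt and no reset: what is moved stays moved. The work goes in short steps, Python scripts to look and compute and a tool call to move; the robot and the scene stay as the last step left them, time stands still between calls to the robot, and variables do not carry over. Pictures are saved under pics/ and viewed, at most 14 in all, crops included, and the job is handed in when it is done.

Besides the shell and the picture viewer there is one more tool, called as name(argument=value, ...), one argument or row to a line, values as JSON. send_rows: Moves the arm, as the interface text tells. Shift numbers are shares of 0.4 m and turn numbers shares of 180 degrees, none past 1 either way. Its arguments: {"type":"object","properties":{"plan":{"type":"array"}},"required":["plan"]}

```bash
ls; mkdir -p pics; python3 - <<'E'
from workcell import *
import cv2
for n in("scene","top"):
    cv2.imwrite(f"pics/{n}0.png",get_image(n)); c=camera_info(n); print(n,c["K"].round(1).tolist(),c["R"].round(3).tolist(),c["t"].round(3).tolist())
print(read_state())
E
```

```text
pics
scene [[481.7, 0.0, 319.3], [0.0, 481.7, 245.5], [0.0, 0.0, 1.0]] [[-0.746, 0.666, -0.012], [0.583, 0.644, -0.496], [-0.322, -0.377, -0.868]] [0.453, -0.304, 1.323]
top [[578.0, 0.0, 313.4], [0.0, 578.0, 240.9], [0.0, 0.0, 1.0]] [[0.009, -1.0, -0.014], [-0.992, -0.007, -0.128], [0.127, 0.015, -0.992]] [-0.015, 0.602, 1.211]
{'time_s': 0.1, 'qpos': array([-1.17498393e+00,  3.20216015e-01,  1.56553763e+00,  1.91060047e-05,
        1.25741546e+00, -1.99983791e-02]), 'qvel': array([-2.12530135e-03, -3.36687776e-04, -2.14098085e-03, -2.39057934e-04,
       -1.12255806e-03,  1.83318033e-05]), 'effort': array([-4.10916527e-04, -4.13336384e+01, -2.32509792e+01,  7.28727621e-02,
        4.22264845e-02, -4.94307460e-05]), 'tool_pos': array([ 0.23209403, -0.52558452,  0.21321876]), 'orientation': array([[ 9.14791521e-01,  4.03925889e-01, -5.91042041e-04],
       [ 4.03926319e-01, -9.14790355e-01,  1.46157113e-03],
       [ 4.96868598e-05, -1.57577031e-03, -9.99998757e-01]]), 'force': array([0.51274405, 0.92526365, 0.6511603 ]), 'wrist_torque': array([-0.01231831, -0.00313715,  0.01094028]), 'finger_force': 0.0, 'finger_gap': 0.091040715829413}
```

View pics/scene0.png

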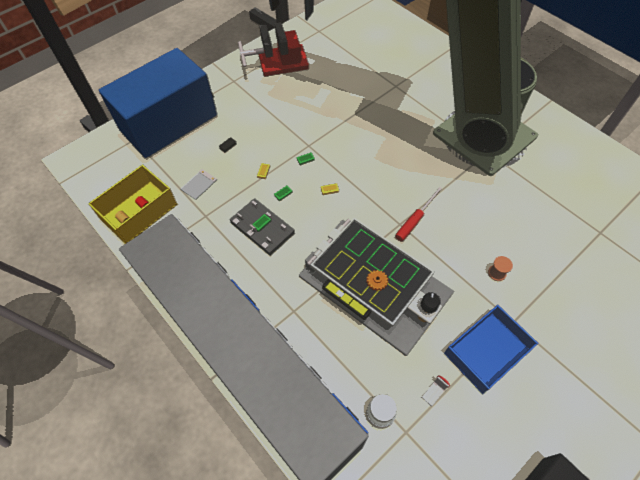

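View pics/top0.png

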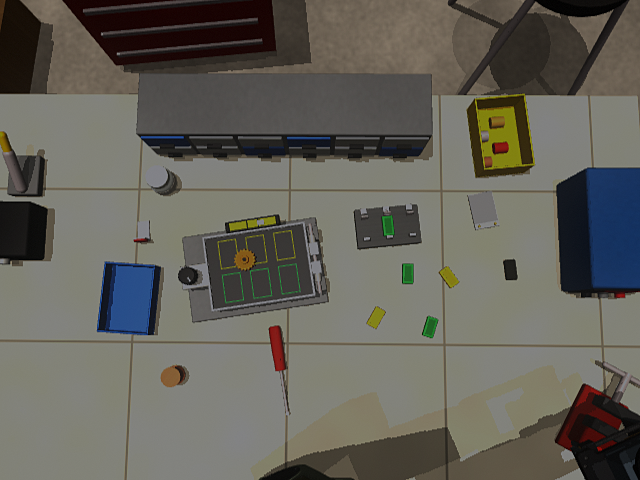

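The top view shows the tray (about 255,265) with the gear on it (245,260). The knob is at (188,275), the tub at (130,298) and the clip bar at (388,227) with a green insert. Loose greens lie at (408,273) and (430,327), yellows at (449,277) and (376,317).

```bash
cat > h.py <<'E'
from workcell import *
import numpy as np, cv2
np.set_printoptions(precision=4,suppress=True)
def ray(ci,px):
    d=ci["R"].T@np.linalg.inv(ci["K"])@np.array([px[0],px[1],1.]); return -ci["R"].T@ci["t"],d/np.linalg.norm(d)
def onz(ci,px,z):
    o,d=ray(ci,px); return o+d*(z-o[2])/d[2]
def tri(obs):
    A=np.zeros((3,3));b=np.zeros(3)
    rs=[ray(c,p) for c,p in obs]
    for o,d in rs:
        P=np.eye(3)-np.outer(d,d);A+=P;b+=P@o
    X=np.linalg.solve(A,b); return X,max(np.linalg.norm((np.eye(3)-np.outer(d,d))@(X-o)) for o,d in rs)
def proj(ci,X):
    p=ci["K"]@(ci["R"]@np.asarray(X)+ci["t"]); return p[:2]/p[2]
def rect(ci,mask,z):
    """min-area rect of the mask projected on plane z: centre, long side, short side, yaw of long side deg"""
    c=max(cv2.findContours(mask.astype(np.uint8),cv2.RETR_EXTERNAL,cv2.CHAIN_APPROX_NONE)[0],key=cv2.contourArea)[:,0]
    P=np.array([onz(ci,p,z)[:2] for p in c],np.float32)
    (cx,cy),(w,h),a=cv2.minAreaRect(P*1000)
    if h>w:w,h,a=h,w,a+90
    return np.array([cx/1000,cy/1000]),w,h,(a+90)%180-90
def shot(n,f=None):
    ci=camera_info(n);im=get_image(n)
    if f:cv2.imwrite(f"pics/{f}.png",im)
    return ci,im
E
python3 - <<'E'
from h import *
C={}
for n in("top","scene"): C[n]=shot(n)[0]
for nm in ["green_a","yellow_a","gear","tub","tray_mid","knob_grip","vial_mid","bubble_mid","green_frame0","yellow_frame0","clip_bar","bracket","screw_jar"]:
    for n in C:
        for r in cut_out(n,nm)[:7]:
            if r["conf"]<.3: continue
            z={"gear":.074,"tub":.045,"tray_mid":.066,"knob_grip":.103,"vial_mid":.07,"bubble_mid":.07,"clip_bar":.02}.get(nm,.008 if "_a" in nm else .06)
            w=rect(C[n],r["pixels"],z)
            print(nm,n,round(r["conf"],2),np.round(r["xy"],1),onz(C[n],r["xy"],z),w[0],round(w[1]),round(w[2]),round(w[3],1))
E
```

```text
green_a top 0.68 [430.7 327.7] [ 0.4182 -0.2656  0.008 ] [ 0.421  -0.2634] 45 27 -16.3
green_a top 0.63 [406.6 270.2] [ 0.5426 -0.2149  0.008 ] [ 0.5367 -0.2168] 44 24 -0.7
green_a top 0.46 [388.4 224.6] [ 0.6437 -0.1758  0.008 ] [ 0.6432 -0.1738] 44 25 6.7
green_a top 0.39 [256.8 264.1] [0.5535 0.1148 0.008 ] [0.5592 0.1314] 308 192 -81.1
green_a top 0.36 [378.2 318.5] [ 0.4369 -0.1521  0.008 ] [ 0.4405 -0.1464] 43 24 -29.4
green_a scene 0.58 [303.  158.8] [ 0.4273 -0.2657  0.008 ] [ 0.4228 -0.2624] 48 32 -18.8
green_a scene 0.46 [284.2 191.7] [ 0.5329 -0.2165  0.008 ] [ 0.5358 -0.2154] 43 26 -1.9
green_a scene 0.43 [259.9 225.8] [ 0.6423 -0.1775  0.008 ] [ 0.6315 -0.1831] 40 28 0.9
yellow_a top 0.58 [450.8 278.5] [ 0.5252 -0.3113  0.008 ] [ 0.5303 -0.3061] 43 25 36.2
yellow_a top 0.54 [374.8 316.4] [ 0.4414 -0.1448  0.008 ] [ 0.4415 -0.146 ] 47 26 -30.1
yellow_a top 0.34 [188.5 273.5] [0.5316 0.2652 0.008 ] [0.5288 0.2679] 41 39 46.3
yellow_a scene 0.49 [330.4 190.1] [ 0.4425 -0.1412  0.008 ] [ 0.4408 -0.1468] 41 26 -32.3
yellow_a scene 0.48 [262.6 168.4] [ 0.5269 -0.3126  0.008 ] 
[... 1543 characters left out ...]
293 184 -81.0
yellow_frame0 scene 0.86 [370.  272.7] [0.5543 0.1089 0.06  ] [0.553  0.1258] 299 191 -81.3
yellow_frame0 scene 0.58 [432.5 393.2] [0.6469 0.3721 0.06  ] [0.6377 0.3716] 59 27 2.3
clip_bar top 0.68 [380.1 223.7] [ 0.6437 -0.1562  0.02  ] [ 0.6387 -0.1714] 141 91 -84.4
clip_bar scene 0.86 [265.7 226.4] [ 0.6366 -0.1599  0.02  ] [ 0.6422 -0.167 ] 148 91 -84.0
bracket top 0.51 [144.4 232. ] [0.616 0.351 0.06 ] [0.6184 0.3523] 44 27 -7.3
bracket scene 0.82 [432.2 392.8] [0.6467 0.3712 0.06  ] [0.637  0.3707] 57 26 1.4
screw_jar top 0.71 [162.6 178.8] [0.7324 0.3168 0.06  ] [0.7315 0.3208] 76 53 46.0
screw_jar scene 0.9 [381.  410.8] [0.7433 0.3292 0.06  ] [0.7426 0.3292] 65 55 23.4
```

send_rows(
  plan=[
    [0.55,0.76,0.45,0,0,-0.08,1],
    [0.55,0.76,0.45,0,0,-0.08,1],
    [0.55,0.76,0.45,0,0,-0.08,1],
    [0.55,0.76,0.45,0,0,-0.08,1],
    [0.55,0.76,0.45,0,0,-0.08,1],
    [0.55,0.76,0.45,0,0,-0.08,1],
    [0.55,0.76,0.45,0,0,-0.08,1],
    [0.55,0.76,0.45,0,0,-0.08,1],
    [0.55,0.76,0.45,0,0,-0.08,1],
    [0.55,0.76,0.45,0,0,-0.08,1],
  ],
)

```text
time_s: 2.75
tool_pos: [0.4514, -0.2228, 0.3932]
orientation: [[0.987, 0.162, -0.002], [0.162, -0.987, 0.0], [-0.001, -0.001, -1.0]]
force: [-0.0, -0.2, -0.1]
finger_gap: 0.0913
finger_force: 0.0
```

```bash
python3 - <<'E'
from h import *
ci,im=shot("wrist","w1"); print(ci["K"][0],-ci["R"].T@ci["t"],ci["R"],read_state()["tool_pos"],read_state()["time_s"])
for nm in ["green_a","yellow_a"]:
    for r in cut_out("wrist",nm)[:5]:
        if r["conf"]<.3: continue
        print(nm,round(r["conf"],2),np.round(r["xy"]),rect(ci,r["pixels"],.008))
E
```

```text
[409.9346   0.     316.0234] [ 0.5184 -0.2116  0.5636] [[ 0.1613 -0.9869 -0.0012]
 [-0.9578 -0.1568  0.2409]
 [-0.238  -0.0377 -0.9705]] [ 0.4515 -0.2228  0.3933] 2.8
green_a 0.98 [341. 216.] (array([ 0.421 , -0.2643]), 45.433685302734375, 25.881004333496094, -18.210769653320312)
green_a 0.94 [323. 124.] (array([ 0.5367, -0.2175]), 43.4390869140625, 23.924034118652344, -1.9128646850585938)
yellow_a 0.91 [391. 141.] (array([ 0.5295, -0.3074]), 44.048118591308594, 25.231056213378906, 35.95353698730469)
yellow_a 0.61 [263. 186.] (array([ 0.4406, -0.1478]), 44.55413055419922, 24.119792938232422, -29.98686981201172)
```

View pics/w1.png

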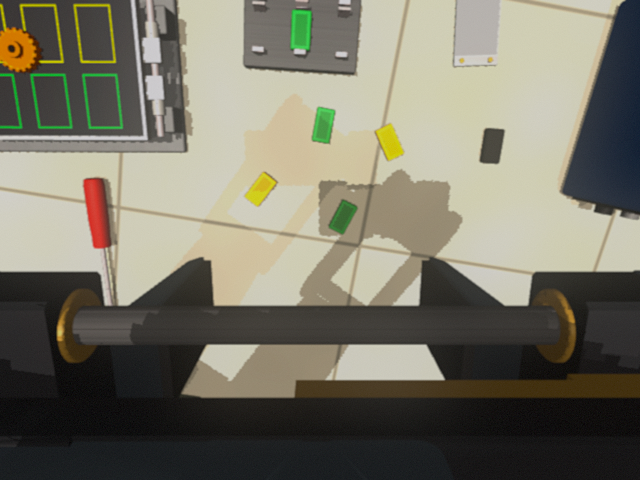

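The wrist view shows the inserts at (341,216), (323,124), (391,141) and (263,186). They agree with the fixed cameras. Next, a closer look at the tray.

send_rows(
  plan=[
    [0.05,0.9,-0.15,0,0,0,0.7],
    [0.05,0.9,-0.15,0,0,0,0.7],
    [0.05,0.9,-0.15,0,0,0,0.7],
    [0.05,0.9,-0.15,0,0,0,0.7],
    [0.05,0.9,-0.15,0,0,0,0.7],
    [0.05,0.9,-0.15,0,0,0,0.7],
    [0.05,0.9,-0.15,0,0,0,0.7],
    [0.05,0.9,-0.15,0,0,0,0.7],
  ],
)

```text
time_s: 3.9
tool_pos: [0.4723, 0.1373, 0.334]
orientation: [[0.987, 0.163, -0.0], [0.163, -0.987, -0.001], [-0.0, 0.001, -1.0]]
force: [-0.5, 0.1, 0.9]
finger_gap: 0.0639
finger_force: 0.0
```

```bash
python3 - <<'E'
from h import *
ci,im=shot("wrist","w2"); np.savez("w2.npz",**ci)
print(-ci["R"].T@ci["t"],read_state()["tool_pos"],read_state()["time_s"])
T=camera_info("top");get_image("top");S=camera_info("scene");get_image("scene")
for nm in ["gear","knob_grip","tray_mid"]:
  o=[]
  for n,c in(("wrist",ci),("top",T),("scene",S)):
    for r in cut_out(n,nm)[:1]:
        print(nm,n,round(r["conf"],2),np.round(r["xy"]),rect(c,r["pixels"],.075 if nm=="gear" else .103 if nm[0]=="k" else .066)); o.append((c,r["xy"]))
  print(tri(o))
E
```

```text
[0.539  0.1487 0.5044] [0.4724 0.1368 0.3342] 3.95
gear wrist 0.8 [334. 120.] (array([0.5586, 0.1339]), 44.49333953857422, 43.899898529052734, -89.61246839165688)
gear top 0.68 [240. 258.] (array([0.5656, 0.1334]), 39.94135665893555, 27.372892379760742, -89.5633879005909)
gear scene 0.85 [379. 280.] (array([0.5614, 0.1356]), 47.55588150024414, 42.63579177856445, 45.46285629272461)
(array([0.56  , 0.1384, 0.0788]), np.float64(0.00435357480161603))
knob_grip wrist 0.67 [215. 138.] (array([0.5234, 0.2448]), 38.969905853271484, 35.99125289916992, -83.38840436935425)
knob_grip top 0.27 [240. 258.] (array([0.5627, 0.1306]), 40.98520278930664, 26.736427307128906, -89.56362861394882)
knob_grip scene 0.62 [433. 303.] (array([0.5279, 0.2496]), 45.06593322753906, 35.85409164428711, 18.414142608642578)
(array([0.5353, 0.2124, 0.0945]), np.float64(0.0758984864282148))
tray_mid wrist 0.64 [363. 129.] (array([0.5539, 0.1247]), 291.8431091308594, 181.73377990722656, -80.64376449584961)
tray_mid top 0.85 [279. 252.] (array([0.5603, 0.0901]), 224.738037109375, 183.49588012695312, -80.80458545684814)
tray_mid scene 0.98 [366. 270.] (array([0.5557, 0.127 ]), 293.8994140625, 186.3822021484375, -81.5921983718872)
(array([0.5618, 0.0862, 0.0457]), np.float64(0.02826919649525672))
```

View pics/w2.png

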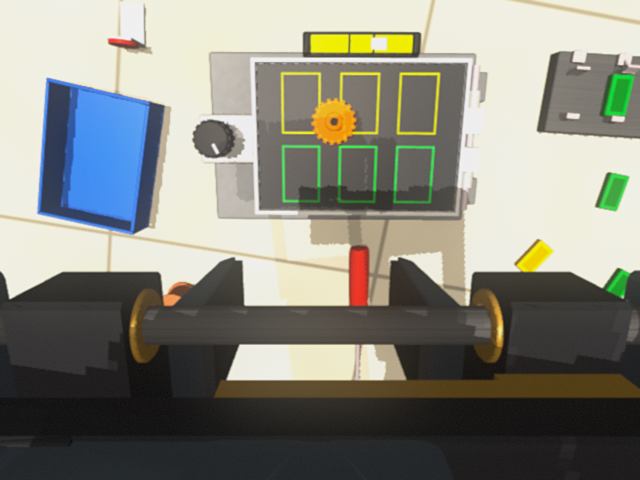

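The gear is at (334,121), the knob at (214,138), and the vial runs (305–418,43) with the bubble at (379,43), hinge side. All agree with the fixed cameras, so I'll grasp the gear.

send_rows(
  plan=[
    [0.22,-0.01,-0.3,0,0,0,0.75],
    [0.22,-0.01,-0.5,0,0,0,0.75],
    [0.22,-0.01,-0.5,0,0,0,0.75],
    [0.22,-0.01,-0.5,0,0,0,0.75],
    [0.22,-0.01,-0.6,0,0,0,0.75],
    [0.22,-0.01,-0.67,0,0,0,0.75],
    [0.22,-0.01,-0.67,0,0,0,0.75],
    [0.22,-0.01,-0.67,0,0,0,0],
    [0.22,-0.01,-0.67,0,0,0,0],
    [0.22,-0.01,-0.67,0,0,0,0],
    [0.22,-0.01,-0.67,0,0,0,0],
    [0.22,-0.01,-0.6,0,0,0,0],
    [0.22,-0.01,-0.5,0,0,0,0],
    [0.22,-0.01,-0.35,0,0,0,0],
    [0.22,-0.01,-0.3,0,0,0,0],
  ],
)

```text
time_s: 6.38
tool_pos: [0.5619, 0.1344, 0.2182]
orientation: [[0.986, 0.164, 0.007], [0.164, -0.987, 0.001], [0.007, -0.0, -1.0]]
force: [0.5, 0.7, 0.1]
finger_gap: 0.0422
finger_force: 30.0
```

```bash
python3 - <<'E'
from h import *
ci=dict(np.load("w2.npz"));im=cv2.imread("pics/w2.png");hsv=cv2.cvtColor(im,cv2.COLOR_BGR2HSV)
for nm,lo,hi in(("y",(22,120,100),(35,255,255)),("g",(50,120,100),(75,255,255))):
    m=cv2.inRange(hsv,lo,hi)
    for c in cv2.findContours(m,cv2.RETR_EXTERNAL,cv2.CHAIN_APPROX_NONE)[0]:
        if cv2.contourArea(c)<150: continue
        k=np.zeros(m.shape,np.uint8);cv2.drawContours(k,[c],-1,1,-1);print(nm,cv2.boundingRect(c),*rect(ci,k,.062))
print(im[43,300:422].tolist())
E
```

```text
y (517, 240, 36, 33) [ 0.4507 -0.1147] 38.80164337158203 21.686691284179688 -30.675453186035156
y (397, 72, 43, 63) [0.5909 0.0514] 60.728416442871094 41.37628173828125 9.1382417678833
y (281, 72, 100, 63) [0.5764 0.1404] 100.98530578613281 60.702903747558594 -80.94072341918945
y (310, 34, 104, 20) [0.6372 0.1191] 102.21305847167969 17.389007568359375 -80.63827896118164
g (606, 270, 24, 28) [ 0.438  -0.2203] 28.274438858032227 22.9157657623291 -16.61029052734375
g (599, 173, 30, 37) [ 0.5368 -0.1769] 37.35918045043945 20.716333389282227 -1.693206787109375
g (393, 146, 42, 57) [0.5196 0.0402] 59.46559524536133 41.33693313598633 9.13105297088623
g (338, 145, 40, 58) [0.5104 0.0995] 60.333351135253906 40.995506286621094 9.356646537780762
g (282, 145, 38, 57) [0.5011 0.1593] 59.23847961425781 39.85572814941406 9.358574867248535
g (604, 74, 30, 42) [ 0.6325 -0.1492] 40.67439270019531 22.93843650817871 5.884773254394531
[[227, 241, 242], [224, 240, 241], [179, 202, 203], [98, 112, 114], [72, 83, 86], [82, 93, 98], [86, 97, 102], [83, 92, 98], [77, 82, 86], [66, 92, 95], [54, 163, 165], [34
[... 1010 characters left out ...]
39], [238, 238, 239], [238, 238, 239], [239, 238, 239], [239, 238, 240], [239, 238, 239], [239, 238, 239], [240, 239, 240], [241, 238, 240], [242, 237, 238], [203, 232, 233], [98, 232, 233], [0, 237, 238], [0, 239, 240], [0, 239, 239], [0, 238, 239], [0, 238, 239], [0, 238, 239], [0, 238, 239], [0, 238, 239], [0, 238, 239], [0, 238, 240], [0, 238, 239], [0, 239, 240], [0, 238, 240], [0, 239, 240], [0, 238, 239], [0, 238, 240], [0, 239, 239], [0, 238, 240], [0, 238, 240], [0, 238, 239], [0, 238, 239], [0, 239, 240], [0, 240, 242], [0, 238, 239], [25, 189, 192], [59, 102, 103], [74, 74, 78], [83, 92, 95], [82, 89, 94], [78, 86, 91], [68, 77, 80], [69, 79, 82], [107, 129, 136], [155, 189, 202]]
```

Gear held at a 42 mm gap. The bubble is about 17 mm toward the hinge, so the knob needs about 3.5 rad clockwise. Gear to the tub.

send_rows(
  plan=[
    [-0.05,0.15,0,0,0,0,0],
    [-0.1,0.3,0,0,0,0,0],
    [-0.15,0.45,0,0,0,0,0],
    [-0.2,0.63,0,0,0,0,0],
    [-0.2,0.63,-0.05,0,0,0,0],
    [-0.2,0.63,-0.2,0,0,0,0],
    [-0.2,0.63,-0.35,0,0,0,0],
    [-0.2,0.63,-0.44,0,0,0,0],
    [-0.2,0.63,-0.44,0,0,0,0],
    [-0.2,0.63,-0.44,0,0,0,0.6],
    [-0.2,0.63,-0.44,0,0,0,0.6],
    [-0.2,0.63,-0.44,0,0,0,0.6],
    [-0.2,0.63,-0.3,0,0,0,0.6],
    [-0.2,0.63,-0.15,0,0,0,0.6],
    [-0.2,0.63,0,0,0,0,0.6],
    [-0.2,0.63,0,0,0,0,0.6],
  ],
)

```text
time_s: 8.38
tool_pos: [0.4827, 0.3879, 0.2211]
orientation: [[0.986, 0.164, 0.011], [0.164, -0.986, 0.008], [0.012, -0.006, -1.0]]
force: [-0.5, 0.4, 0.1]
finger_gap: 0.0548
finger_force: 0.0
```

```bash
python3 - <<'E'
from h import *
ci,im=shot("top"); S,_=shot("scene"); W,_=shot("wrist","w3")
for n,c in(("top",ci),("scene",S),("wrist",W)):
  for r in cut_out(n,"gear")[:1]: print(n,r["conf"],r["xy"],onz(c,r["xy"],.015))
ci=dict(np.load("w2.npz"))
for n,c in(("top",camera_info("top")),("scene",S),("wrist",W)):
  for r in cut_out(n,"knob_grip")[:2]: print(n,r["conf"],r["xy"],rect(c,r["pixels"],.1))
s=read_state();print(s["tool_pos"],s["qpos"],s["time_s"])
E
```

```text
top 0.62 [378.6, 315.1] [ 0.4443 -0.1523  0.015 ]
scene 0.81 [484.5, 350.1] [0.4855 0.3844 0.015 ]
wrist 0.88 [316.3, 213.7] [0.4818 0.3867 0.015 ]
top 0.76 [186.8, 275.7] (array([0.5221, 0.2458]), 39.274681091308594, 36.84428405761719, -89.53289270401001)
top 0.7 [428.8, 327.0] (array([ 0.4227, -0.2463]), 40.016517639160156, 22.955947875976562, -18.11260223388672)
scene 0.68 [431.5, 302.8] (array([0.5263, 0.25  ]), 45.16301727294922, 34.1836051940918, 18.41376304626465)
wrist 0.95 [514.2, 206.5] (array([0.5241, 0.253 ]), 46.134033203125, 36.12449645996094, 73.50048828125)
[0.48   0.3858 0.2129] [ 0.6584  0.386   1.4663 -0.0001  1.2914  2.0648] 8.825
```

The gear is in the tub, seen by both scene and wrist cameras. Next: rotate counter-clockwise above the knob so it can be turned clockwise in one sweep.

send_rows(
  plan=[
    [0.11,-0.35,0,0,0,0.5,0.6],
    [0.11,-0.35,0,0,0,0.5,0.6],
    [0.11,-0.35,0,0,0,0.5,0.6],
    [0.11,-0.35,0,0,0,0.5,0.6],
    [0.11,-0.35,0,0,0,0.5,0.6],
    [0.11,-0.35,0,0,0,0.5,0.6],
    [0.11,-0.35,0,0,0,0.5,0.6],
    [0.11,-0.35,0,0,0,0.5,0.6],
    [0.11,-0.35,0,0,0,0.95,0.6],
    [0.11,-0.35,0,0,0,0.95,0.6],
    [0.11,-0.35,0,0,0,0.95,0.6],
    [0.11,-0.35,0,0,0,0.95,0.6],
    [0.11,-0.35,0,0,0,0.95,0.6],
    [0.11,-0.35,0,0,0,0.95,0.6],
    [0.11,-0.35,0,0,0,0.95,0.6],
    [0.11,-0.35,0,0,0,0.95,0.6],
    [0.11,-0.35,0,0,0,0.95,0.6],
    [0.11,-0.35,0,0,0,0.95,0.6],
  ],
)

```text
time_s: 11.08
tool_pos: [0.5242, 0.246, 0.2137]
orientation: [[-1.0, -0.005, -0.0], [-0.005, 1.0, -0.0], [0.0, -0.0, -1.0]]
force: [0.3, 0.4, 1.0]
finger_gap: 0.0545
finger_force: 0.0
```

```bash
python3 - <<'E'
from h import *
W,_=shot("wrist","w4")
for r in cut_out("wrist","knob_grip")[:2]: print(r["conf"],r["xy"],rect(W,r["pixels"],.1))
s=read_state();print(s["tool_pos"],s["orientation"][:,0],s["qpos"],s["time_s"])
print(proj(W,[.523,.2465,.103]))
E
```

```text
0.93 [319.9, 231.2] (array([0.5215, 0.2482]), 39.99125671386719, 36.348602294921875, 0.22221247851848602)
[0.5242 0.246  0.2139] [-1.     -0.0057  0.0002] [ 0.4188  0.3262  1.555   0.0001  1.2605 -1.1578] 11.175
[316.1203 234.9895]
```

View pics/w4.png

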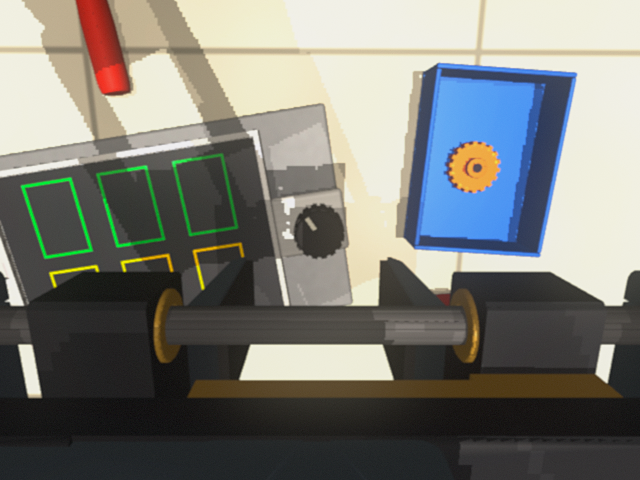

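The gear rests inside the tub (476,168) and the knob is at (320,231), right under the gripper axis. Descend and grip.

send_rows(
  plan=[
    [-0.003,0.003,-0.1,0,0,0.04,0.6],
    [-0.003,0.003,-0.2,0,0,0.085,0.6],
    [-0.003,0.003,-0.3,0,0,0.085,0.6],
    [-0.003,0.003,-0.34,0,0,0.085,0.6],
    [-0.003,0.003,-0.34,0,0,0.085,0.6],
    [-0.003,0.003,-0.34,0,0,0.085,0],
    [-0.003,0.003,-0.34,0,0,0.085,0],
    [-0.003,0.003,-0.34,0,0,0.085,0],
    [-0.003,0.003,-0.34,0,0,0.085,0],
  ],
)

```text
time_s: 12.3
tool_pos: [0.5238, 0.2481, 0.0794]
orientation: [[-0.963, -0.271, 0.002], [-0.271, 0.963, 0.002], [-0.003, 0.001, -1.0]]
force: [-1.8, 2.8, 6.1]
finger_gap: 0.0335
finger_force: 30.0
```

send_rows(
  plan=[
    [0,0,0,0,0,-0.05,0],
    [0,0,0,0,0,-0.1,0],
    [0,0,0,0,0,-0.15,0],
    [0,0,0,0,0,-0.2,0],
    [0,0,0,0,0,-0.25,0],
    [0,0,0,0,0,-0.3,0],
    [0,0,0,0,0,-0.35,0],
    [0,0,0,0,0,-0.4,0],
    [0,0,0,0,0,-0.45,0],
    [0,0,0,0,0,-0.5,0],
    [0,0,0,0,0,-0.55,0],
    [0,0,0,0,0,-0.6,0],
    [0,0,0,0,0,-0.6,0],
  ],
)

```text
time_s: 13.92
tool_pos: [0.5225, 0.2465, 0.0782]
orientation: [[0.038, 0.999, -0.001], [0.999, -0.038, -0.001], [-0.001, -0.001, -1.0]]
force: [-2.7, -2.6, 4.6]
finger_gap: 0.0332
finger_force: 30.0
```

send_rows(
  plan=[
    [0,0,0,0,0,-0.05,0],
    [0,0,0,0,0,-0.1,0],
    [0,0,0,0,0,-0.15,0],
    [0,0,0,0,0,-0.2,0],
    [0,0,0,0,0,-0.25,0],
    [0,0,0,0,0,-0.3,0],
    [0,0,0,0,0,-0.35,0],
    [0,0,0,0,0,-0.4,0],
    [0,0,0,0,0,-0.45,0],
    [0,0,0,0,0,-0.5,0],
    [0,0,0,0,0,-0.52,0],
    [0,0,0,0,0,-0.52,0],
    [0,0,0,0,0,-0.52,0],
  ],
)

```text
time_s: 15.55
tool_pos: [0.5213, 0.2478, 0.0782]
orientation: [[0.995, -0.1, -0.003], [-0.1, -0.995, 0.001], [-0.003, -0.001, -1.0]]
force: [-4.9, 2.3, 5.7]
finger_gap: 0.0335
finger_force: 30.0
```

```bash
python3 - <<'E'
from h import *
for n in("top","scene"):
  ci,im=shot(n)
  p=proj(ci,[.64,.12,.072]).astype(int)
  c=im[p[1]-25:p[1]+25,p[0]-40:p[0]+40]
  cv2.imwrite(f"pics/v_{n}.png",cv2.resize(c,None,fx=5,fy=5,interpolation=cv2.INTER_CUBIC))
a=[cv2.imread(f"pics/v_{n}.png") for n in("top","scene")]
cv2.imwrite("pics/v1.png",np.vstack(a))
s=read_state();print(s["orientation"][:,0],s["qpos"][5])
E
```

```text
[ 0.995  -0.1003 -0.0035] 2.09222487260485
```

View pics/v1.png

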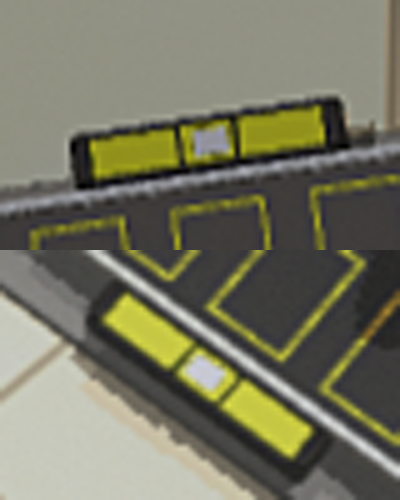

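The bubble sits nearly centred between the lines in both views (top at about (208,140), scene at about (207,372) in the crop). Release and measure from the wrist at two places.

send_rows(
  plan=[
    [0,0,0,0,0,0,0.6],
    [0,0,0,0,0,0,0.6],
    [0,0,0,0,0,0,0.6],
    [0,0,0.1,0,0,0,0.6],
    [0,0,0.25,0,0,0,0.6],
    [-0.06,-0.14,0.4,0,0,0.04,0.6],
    [-0.12,-0.27,0.55,0,0,0.08,0.6],
    [-0.12,-0.27,0.64,0,0,0.082,0.6],
    [-0.12,-0.27,0.64,0,0,0.082,0.6],
    [-0.12,-0.27,0.64,0,0,0.082,0.6],
    [-0.12,-0.27,0.64,0,0,0.082,0.6],
  ],
)

```text
time_s: 17.02
tool_pos: [0.4746, 0.1394, 0.3319]
orientation: [[0.988, 0.155, -0.004], [0.155, -0.988, -0.001], [-0.004, 0.0, -1.0]]
force: [-0.3, -0.0, -0.5]
finger_gap: 0.0546
finger_force: 0.0
```

```bash
cat >> h.py <<'E'
def bubble(ci,im,tol=None):
    """vial: offset of bubble middle from vial middle along vial, mm (+ = to knob), wrist view with tray yaw aligned"""
    hsv=cv2.cvtColor(im,cv2.COLOR_BGR2HSV)
    p=proj(ci,[.6372,.1191,.071]); c0,r0=p.astype(int)
    row=hsv[r0-3:r0+4].astype(float).mean(0)
    s=row[:,1];v=row[:,2]; a=np.arange(640)
    ins=(v>200)&(abs(a-c0)<62)
    idx=a[ins&(s>150)]; b=a[ins&(s<110)&(a>idx.min()+5)&(a<idx.max()-5)]
    dark=a[(v<215)&(a>idx.min()+6)&(a<idx.max()-6)]
    m=(idx.min()+idx.max())/2; sc=100/(idx.max()-idx.min()+1)
    return idx.min(),idx.max(),(b.min(),b.max()),dark.tolist(),(m-b.mean())*sc
def frames(ci,im,z):
    hsv=cv2.cvtColor(im,cv2.COLOR_BGR2HSV);out=[]
    for nm,lo,hi in(("y",(22,120,90),(35,255,255)),("g",(50,120,90),(75,255,255))):
        m=cv2.inRange(hsv,lo,hi)
        for c in cv2.findContours(m,cv2.RETR_EXTERNAL,cv2.CHAIN_APPROX_NONE)[0]:
            k=np.zeros(m.shape,np.uint8);cv2.drawContours(k,[c],-1,1,-1);q=rect(ci,k,z)
            if 53<q[1]<67 and 34<q[2]<46: (cx,cy),_,_=cv2.minAreaRect(c.astype(np.float32)); out.append((nm,np.array([cx,cy]),q))
    return out
E
python3 - <<'E'
from h import *
ci,im=shot("wrist","w5"); np.savez("w5.npz",**ci)
print(read_state()["tool_pos"],read_state()["time_s"]);print(bubble(ci,im))
for f in frames(ci,im,.064): print(f[0],f[1],f[2])
E
```

```text
[0.4746 0.1395 0.3318] 17.075
(np.int64(312), np.int64(413), (np.int64(356), np.int64(371)), [349, 350, 351, 373, 374, 375, 376], np.float64(-0.9803921568627451))
y [419.6371 103.9835] (array([0.5904, 0.0515]), 60.0866813659668, 41.28480529785156, 8.958358764648438)
y [360.5 104. ] (array([0.5811, 0.1108]), 60.027984619140625, 41.2310791015625, 8.868854522705078)
y [301. 104.] (array([0.5718, 0.1704]), 60.11198806762695, 40.262489318847656, 9.002318382263184)
g [416.  175.5] (array([0.5192, 0.0402]), 60.00380325317383, 40.908687591552734, 9.05483627319336)
g [359.5 175.5] (array([0.5099, 0.0993]), 60.08887481689453, 40.910606384277344, 9.122919082641602)
g [302.  175.5] (array([0.5006, 0.159 ]), 60.03343963623047, 40.21769332885742, 9.038078308105469)
```

send_rows(
  plan=[
    [-0.1,-0.3,-0.1,0,0,0,0.6],
    [-0.1,-0.3,-0.1,0,0,0,0.6],
    [-0.1,-0.3,-0.1,0,0,0,0.6],
    [-0.1,-0.3,-0.1,0,0,0,0.6],
    [-0.1,-0.3,-0.1,0,0,0,0.6],
  ],
)

```text
time_s: 17.7
tool_pos: [0.4359, 0.0203, 0.2941]
orientation: [[0.988, 0.156, 0.0], [0.156, -0.988, 0.0], [0.0, -0.0, -1.0]]
force: [-0.0, 0.8, 0.6]
finger_gap: 0.0547
finger_force: 0.0
```

```bash
python3 - <<'E'
from h import *
ci,im=shot("wrist","w6"); c5=dict(np.load("w5.npz")); i5=cv2.imread("pics/w5.png")
A=frames(c5,i5,.064);B=frames(ci,im,.064)
for a in A:
  b=min(B,key=lambda b:np.linalg.norm(b[2][0]-a[2][0])+(b[0]!=a[0]))
  print(a[0],a[2][0],b[2][0],a[2][3],tri([(c5,a[1]),(ci,b[1])]))
# clip insert and greens
for nm in("green_a","yellow_a"):
  for r in cut_out("wrist",nm)[:5]:
    if r["conf"]>.5: print(nm,r["conf"],rect(ci,r["pixels"],.01),rect(ci,r["pixels"],.03))
s=read_state();print(s["tool_pos"],s["time_s"])
E
```

```text
y [0.5904 0.0515] [0.5903 0.0515] 8.958358764648438 (array([0.5908, 0.0516, 0.0646]), np.float64(7.972715668374061e-05))
y [0.5811 0.1108] [0.581  0.1108] 8.868854522705078 (array([0.5813, 0.1111, 0.0656]), np.float64(0.0001753450450068875))
y [0.5718 0.1704] [0.5713 0.17  ] 9.002318382263184 (array([0.5723, 0.1708, 0.0626]), np.float64(0.00015393566565143201))
g [0.5192 0.0402] [0.5194 0.0401] 9.05483627319336 (array([0.5198, 0.0403, 0.0661]), np.float64(2.2060006590562815e-05))
g [0.5099 0.0993] [0.5101 0.0993] 9.122919082641602 (array([0.5106, 0.0993, 0.0665]), np.float64(6.792540445550099e-05))
g [0.5006 0.159 ] [0.5008 0.1588] 9.038078308105469 (array([0.5012, 0.1591, 0.0641]), np.float64(7.299286210121453e-05))
green_a 0.98 (array([ 0.5361, -0.2149]), 44.057861328125, 27.131080627441406, -1.416412353515625) (array([ 0.5346, -0.204 ]), 42.11942672729492, 25.937353134155273, -1.4164047241210938)
green_a 0.92 (array([ 0.645 , -0.1796]), 45.333316802978516, 27.87432098388672, 5.744668960571289) (array([ 0.6387, -0.1703]), 43.338680267333984, 26.647884368896484, 5.744697093963623)
green_a 0.79 (array([ 0.4213, -0.2615]), 43.109039306640625, 28.58007049560547, -18.10222625732422) (array([ 0.4249, -0.2487]), 41.2122917175293, 27.32257080078125, -18.102272033691406)
yellow_a 0.59 (array([ 0.441 , -0.1459]), 44.06343460083008, 27.314727783203125, -27.96377182006836) (array([ 0.4437, -0.1381]), 42.12467956542969, 26.1129150390625, -27.96371078491211)
[0.4356 0.0202 0.2941] 17.85
```

View pics/w6.png

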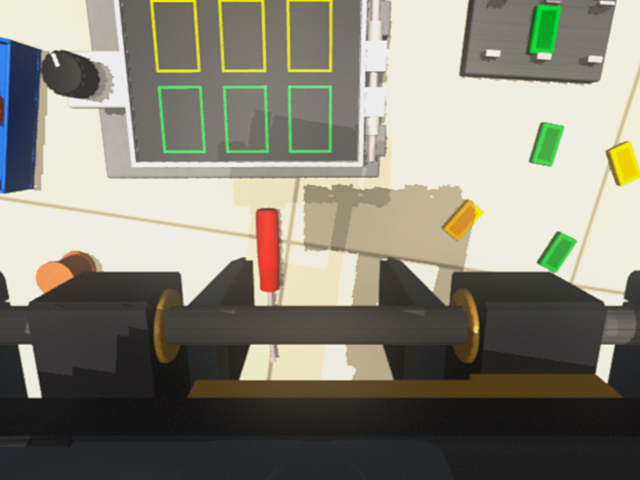

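Frames triangulate at 63–66 mm, matching the text, with yaw 9.0°. The bubble is about 1 mm off, well inside the lines. Picking the yellow at (.441,-.147), yaw −29.5°.

send_rows(
  plan=[
    [0.014,-0.2,-0.1,0,0,-0.1,0.5],
    [0.014,-0.416,-0.3,0,0,-0.214,0.5],
    [0.014,-0.416,-0.5,0,0,-0.214,0.5],
    [0.014,-0.416,-0.58,0,0,-0.214,0.5],
    [0.014,-0.416,-0.6,0,0,-0.214,0.5],
    [0.014,-0.416,-0.6,0,0,-0.214,0.5],
    [0.014,-0.416,-0.66,0,0,-0.214,0.5],
    [0.014,-0.416,-0.7,0,0,-0.214,0.5],
    [0.014,-0.416,-0.722,0,0,-0.214,0.5],
    [0.014,-0.416,-0.722,0,0,-0.214,0.5],
    [0.014,-0.416,-0.722,0,0,-0.214,0],
    [0.014,-0.416,-0.722,0,0,-0.214,0],
    [0.014,-0.416,-0.722,0,0,-0.214,0],
    [0.014,-0.416,-0.722,0,0,-0.214,0],
    [0.014,-0.416,-0.65,0,0,-0.214,0],
    [0.014,-0.416,-0.5,0,0,-0.214,0],
    [0.014,-0.416,-0.35,0,0,-0.214,0],
    [0.014,-0.416,-0.3,0,0,-0.214,0],
  ],
)

```text
time_s: 20.1
tool_pos: [0.4423, -0.1479, 0.1777]
orientation: [[0.869, -0.495, 0.006], [-0.495, -0.869, -0.002], [0.007, -0.001, -1.0]]
force: [-0.3, -0.2, -0.2]
finger_gap: 0.0236
finger_force: 30.0
```

send_rows(
  plan=[
    [0.1,0.13,0,0,0,0.06,0],
    [0.2,0.26,0,0,0,0.12,0],
    [0.3,0.39,0,0,0,0.18,0],
    [0.375,0.498,0,0,0,0.2145,0],
    [0.375,0.498,-0.05,0,0,0.2145,0],
    [0.375,0.498,-0.15,0,0,0.2145,0],
    [0.375,0.498,-0.2,0,0,0.2145,0],
    [0.375,0.498,-0.24,0,0,0.2145,0],
    [0.375,0.498,-0.26,0,0,0.2145,0],
    [0.375,0.498,-0.26,0,0,0.2145,0],
    [0.375,0.498,-0.26,0,0,0.2145,0.45],
    [0.375,0.498,-0.26,0,0,0.2145,0.45],
    [0.375,0.498,-0.26,0,0,0.2145,0.45],
    [0.375,0.498,-0.18,0,0,0.2145,0.45],
    [0.375,0.498,-0.05,0,0,0.2145,0.45],
    [0.375,0.498,0.1,0,0,0.2145,0.45],
    [0.3,0.3,0.15,0,0,0.2145,0.45],
    [0.2,0.2,0.2,0,0,0.2145,0.45],
    [0.2,0.2,0.2,0,0,0.2145,0.45],
  ],
)

```text
time_s: 22.48
tool_pos: [0.5194, -0.0691, 0.2556]
orientation: [[0.988, 0.154, 0.002], [0.154, -0.988, -0.001], [0.002, 0.001, -1.0]]
force: [0.3, 0.2, 0.1]
finger_gap: 0.0411
finger_force: 0.0
```

```bash
cat > look.py <<'E'
from h import *
import sys
f=sys.argv[1]
s=read_state();ci,im=shot("wrist",f); T,_=shot("top",f+"t")
print(s["tool_pos"],s["orientation"][:2,0],s["time_s"])
for n,c in(("wrist",ci),("top",T)):
  for nm in("green_a","yellow_a"):
    for r in cut_out(n,nm)[:7]:
      if r["conf"]<.35: continue
      q0=rect(c,r["pixels"],.008)
      if not(35<q0[1]<60 and 18<q0[2]<36): continue
      p=q0[0]; z=.03 if np.hypot(p[0]-.643,p[1]+.175)<.035 else .074 if p[1]>-.05 else .01
      q=rect(c,r["pixels"],z); print(n,nm[0],round(r["conf"],2),np.round(r["xy"]),"z",z,q[0],round(q[1]),round(q[2]),round(q[3],1))
E
python3 look.py w7
```

```text
[ 0.5194 -0.0691  0.2556] [0.9881 0.1535] 22.475
wrist g 0.69 [445. 100.] z 0.03 [ 0.6393 -0.1713] 43 25 5.9
wrist g 0.6 [462. 212.] z 0.01 [ 0.5371 -0.2157] 44 26 -2.1
wrist y 0.68 [163. 161.] z 0.074 [0.5459 0.0688] 43 26 8.8
wrist y 0.65 [541. 229.] z 0.01 [ 0.5301 -0.3048] 46 26 35.6
top g 0.55 [429. 326.] z 0.01 [ 0.4205 -0.2626] 43 26 -17.9
top y 0.78 [275. 268.] z 0.074 [0.5453 0.0711] 44 24 10.4
top y 0.77 [450. 278.] z 0.01 [ 0.5301 -0.3063] 45 28 34.9
```

View pics/w7.png

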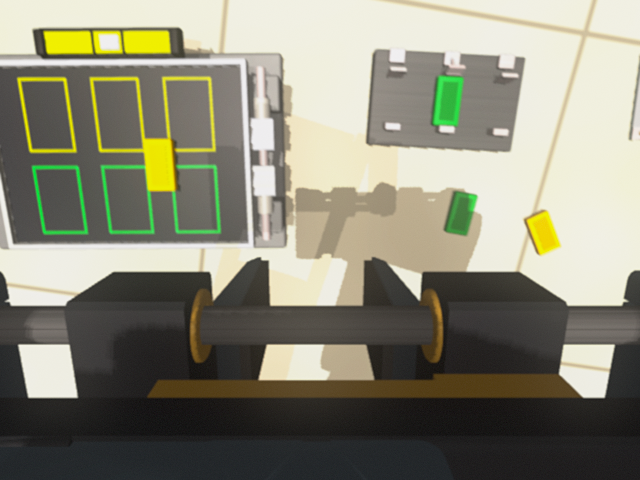

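The insert is at (159,165), flat and square but outside its outline, at (.5457,.0700). The grip probably slackened on the way. The bubble is still centred, so I'll pick the insert again and set it down properly.

send_rows(
  plan=[
    [0.02,0.13,-0.05,0,0,0,0.45],
    [0.05,0.26,-0.15,0,0,0,0.45],
    [0.063,0.343,-0.3,0,0,0,0.45],
    [0.063,0.343,-0.38,0,0,0,0.45],
    [0.063,0.343,-0.38,0,0,0,0.45],
    [0.063,0.343,-0.44,0,0,0,0.45],
    [0.063,0.343,-0.463,0,0,0,0.45],
    [0.063,0.343,-0.463,0,0,0,0.45],
    [0.063,0.343,-0.463,0,0,0,0],
    [0.063,0.343,-0.463,0,0,0,0],
    [0.063,0.343,-0.463,0,0,0,0],
    [0.063,0.343,-0.463,0,0,0,0],
    [0.063,0.343,-0.42,0,0,0,0],
    [0.063,0.343,-0.38,0,0,0,0],
    [0.12,0.32,-0.38,0,0,0,0],
    [0.175,0.297,-0.38,0,0,0,0],
    [0.175,0.297,-0.4,0,0,0,0],
    [0.175,0.297,-0.44,0,0,0,0],
    [0.175,0.297,-0.46,0,0,0,0],
    [0.175,0.297,-0.46,0,0,0,0],
  ],
)

```text
time_s: 25.28
tool_pos: [0.5894, 0.0519, 0.0692]
orientation: [[0.988, 0.156, -0.002], [0.156, -0.988, -0.0], [-0.002, -0.0, -1.0]]
force: [0.6, 0.6, -0.4]
finger_gap: 0.0233
finger_force: 30.0
```

send_rows(
  plan=[
    [0,0,0,0,0,0,0.45],
    [0,0,0,0,0,0,0.45],
    [0,0,0,0,0,0,0.45],
    [0,0,0.1,0,0,0,0.45],
    [0,0,0.25,0,0,0,0.45],
    [-0.05,-0.15,0.35,0,0,0.05,0.45],
    [-0.15,-0.6,0.4,0,0,0.148,0.5],
    [-0.15,-0.8,0.4,0,0,0.148,0.5],
    [-0.152,-0.893,0.33,0,0,0.148,0.5],
    [-0.152,-0.893,0.33,0,0,0.148,0.5],
    [-0.152,-0.893,0.33,0,0,0.148,0.5],
    [-0.152,-0.893,0.33,0,0,0.148,0.5],
  ],
)

```text
time_s: 26.78
tool_pos: [0.5287, -0.3094, 0.2011]
orientation: [[0.816, 0.578, -0.001], [0.578, -0.816, -0.001], [-0.001, -0.0, -1.0]]
force: [0.6, 1.6, -0.0]
finger_gap: 0.046
finger_force: 0.0
```

```bash
python3 look.py w8
```

```text
[ 0.5287 -0.3094  0.2011] [0.816 0.578] 26.775
wrist g 0.94 [212. 275.] z 0.01 [ 0.4257 -0.2633] 43 21 -7.6
wrist g 0.69 [237. 149.] z 0.01 [ 0.5378 -0.2182] 44 24 -1.6
wrist y 0.97 [314. 211.] z 0.01 [ 0.531  -0.3072] 44 23 34.8
top g 0.81 [431. 326.] z 0.01 [ 0.4205 -0.2629] 42 24 -14.9
top g 0.8 [389. 224.] z 0.03 [ 0.6397 -0.1714] 43 25 6.7
top g 0.68 [407. 272.] z 0.01 [ 0.5365 -0.2166] 44 24 -0.6
top y 0.65 [286. 247.] z 0.074 [0.588 0.052] 44 24 8.0
```

send_rows(
  plan=[
    [0.002,-0.003,-0.15,0,0,0,0.5],
    [0.002,-0.003,-0.3,0,0,0,0.5],
    [0.002,-0.003,-0.42,0,0,0,0.5],
    [0.002,-0.003,-0.47,0,0,0,0.5],
    [0.002,-0.003,-0.492,0,0,0,0.5],
    [0.002,-0.003,-0.492,0,0,0,0.5],
    [0.002,-0.003,-0.492,0,0,0,0],
    [0.002,-0.003,-0.492,0,0,0,0],
    [0.002,-0.003,-0.492,0,0,0,0],
    [0.002,-0.003,-0.492,0,0,0,0],
    [0.002,-0.003,-0.45,0,0,0,0],
    [0.002,-0.003,-0.35,0,0,0,0],
    [0.002,-0.003,-0.2,0,0,0,0],
    [0.002,-0.003,-0.1,0,0,0,0],
    [0.002,-0.003,-0.1,0,0,0,0],
  ],
)

```text
time_s: 28.95
tool_pos: [0.5325, -0.308, 0.1668]
orientation: [[0.813, 0.582, 0.008], [0.582, -0.813, -0.005], [0.004, 0.008, -1.0]]
force: [-0.1, -0.3, -0.5]
finger_gap: 0.0237
finger_force: 30.0
```

send_rows(
  plan=[
    [0.02,0.13,0,0,0,-0.04,0],
    [0.04,0.26,0,0,0,-0.08,0],
    [0.06,0.39,0,0,0,-0.12,0],
    [0.08,0.52,0,0,0,-0.146,0],
    [0.1,0.65,0,0,0,-0.146,0],
    [0.126,0.78,0,0,0,-0.146,0],
    [0.126,0.9,0,0,0,-0.146,0],
    [0.126,0.9,0,0,0,-0.146,0],
  ],
)

```text
time_s: 29.95
tool_pos: [0.5801, 0.0561, 0.1609]
orientation: [[0.986, 0.167, -0.003], [0.167, -0.986, 0.0], [-0.002, -0.001, -1.0]]
force: [0.7, -1.1, 0.6]
finger_gap: 0.0236
finger_force: 30.0
```

send_rows(
  plan=[
    [0,0.1,0,0,0,0,0],
    [0,0.145,-0.05,0,0,0,0],
    [0,0.145,-0.12,0,0,0,0],
    [0,0.145,-0.18,0,0,0,0],
    [0,0.145,-0.215,0,0,0,0],
    [0,0.145,-0.23,0,0,0,0],
    [0,0.145,-0.23,0,0,0,0],
    [0,0.145,-0.23,0,0,0,0.45],
    [0,0.145,-0.23,0,0,0,0.45],
    [0,0.145,-0.23,0,0,0,0.45],
    [0,0.145,-0.15,0,0,0,0.45],
    [0,0.145,0,0,0,0,0.45],
    [0,0,0.1,0,0,0,0.45],
    [0.05,-0.3,0.15,0,0,-0.017,0.45],
    [0.1,-0.46,0.15,0,0,-0.017,0.45],
    [0.145,-0.56,0.15,0,0,-0.017,0.45],
    [0.145,-0.56,0.15,0,0,-0.017,0.45],
    [0.145,-0.56,0.15,0,0,-0.017,0.45],
  ],
)

```text
time_s: 32.2
tool_pos: [0.6396, -0.1745, 0.2214]
orientation: [[0.994, 0.105, 0.0], [0.105, -0.994, -0.001], [0.0, 0.001, -1.0]]
force: [-0.9, -0.6, -0.2]
finger_gap: 0.0415
finger_force: 0.0
```

```bash
python3 look.py w9
```

```text
[ 0.6396 -0.1745  0.2214] [0.9945 0.1048] 32.2
wrist g 0.82 [318. 214.] z 0.03 [ 0.6407 -0.1723] 44 23 6.3
top y 0.61 [259. 250.] z 0.074 [0.5799 0.1107] 45 25 9.2
top y 0.54 [285. 249.] z 0.074 [0.5885 0.0522] 44 26 5.5
```

View pics/w9.png

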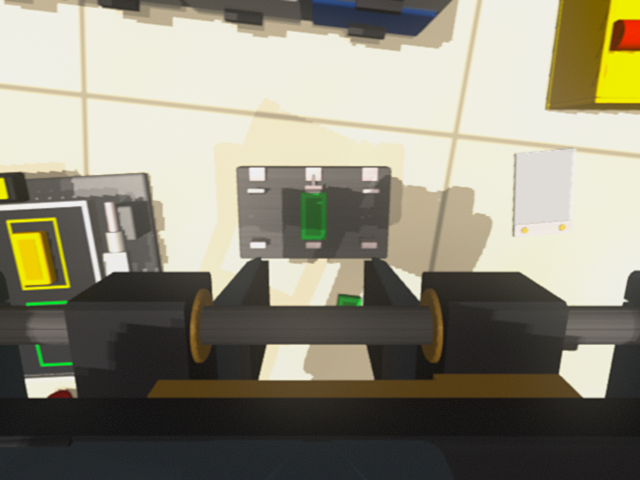

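Both yellows are placed within 3 mm. The clip insert at (314,214) is consistent at z=.03 across four views: (.640,-.172), yaw 6°. Draw it straight up.

send_rows(
  plan=[
    [0.003,-0.003,-0.15,0,0,0,0.42],
    [0.003,-0.003,-0.3,0,0,0,0.42],
    [0.003,-0.003,-0.4,0,0,0,0.42],
    [0.003,-0.003,-0.42,0,0,0,0.42],
    [0.003,-0.003,-0.46,0,0,0,0.42],
    [0.003,-0.003,-0.492,0,0,0,0.42],
    [0.003,-0.003,-0.492,0,0,0,0.42],
    [0.003,-0.003,-0.492,0,0,0,0],
    [0.003,-0.003,-0.492,0,0,0,0],
    [0.003,-0.003,-0.492,0,0,0,0],
    [0.003,-0.003,-0.492,0,0,0,0],
    [0.003,-0.003,-0.48,0,0,0,0],
    [0.003,-0.003,-0.46,0,0,0,0],
    [0.003,-0.003,-0.44,0,0,0,0],
    [0.003,-0.003,-0.4,0,0,0,0],
    [0.003,-0.003,-0.3,0,0,0,0],
    [0.003,-0.003,-0.15,0,0,0,0],
    [0.003,-0.003,-0.15,0,0,0,0],
  ],
)

```text
time_s: 34.75
tool_pos: [0.6429, -0.173, 0.1697]
orientation: [[0.994, 0.109, 0.012], [0.109, -0.994, -0.004], [0.011, 0.005, -1.0]]
force: [0.4, -0.4, -1.4]
finger_gap: 0.0236
finger_force: 30.0
```

send_rows(
  plan=[
    [-0.08,0.14,0,0,0,0.01,0],
    [-0.16,0.28,0,0,0,0.017,0],
    [-0.24,0.42,0,0,0,0.017,0],
    [-0.302,0.531,0,0,0,0.017,0],
    [-0.302,0.531,-0.05,0,0,0.017,0],
    [-0.302,0.531,-0.14,0,0,0.017,0],
    [-0.302,0.531,-0.2,0,0,0.017,0],
    [-0.302,0.531,-0.23,0,0,0.017,0],
    [-0.302,0.531,-0.23,0,0,0.017,0],
    [-0.302,0.531,-0.23,0,0,0.017,0.45],
    [-0.302,0.531,-0.23,0,0,0.017,0.45],
    [-0.302,0.531,-0.23,0,0,0.017,0.45],
    [-0.302,0.531,-0.15,0,0,0.017,0.45],
    [-0.302,0.531,0,0,0,0.017,0.45],
    [-0.29,0.35,0.1,0,0,-0.042,0.5],
    [-0.258,0.1,0.1,0,0,-0.042,0.5],
    [-0.258,-0.112,0.1,0,0,-0.042,0.5],
    [-0.258,-0.112,0.1,0,0,-0.042,0.5],
    [-0.258,-0.112,0.1,0,0,-0.042,0.5],
    [-0.258,-0.112,0.1,0,0,-0.042,0.5],
  ],
)

```text
time_s: 37.25
tool_pos: [0.5368, -0.2172, 0.2017]
orientation: [[1.0, -0.024, -0.0], [-0.024, -1.0, 0.001], [-0.0, -0.001, -1.0]]
force: [-0.4, 0.2, 0.6]
finger_gap: 0.0454
finger_force: 0.0
```

```bash
python3 look.py w10
```

```text
[ 0.5368 -0.2172  0.2017] [ 0.9997 -0.0243] 37.25
wrist g 0.93 [320. 214.] z 0.01 [ 0.5379 -0.2173] 44 23 -1.0
top g 0.82 [288. 280.] z 0.074 [0.518  0.0403] 44 24 9.5
top y 0.8 [259. 252.] z 0.074 [0.5797 0.1107] 45 25 9.2
top y 0.57 [286. 248.] z 0.074 [0.5885 0.0522] 44 24 9.0
```

send_rows(
  plan=[
    [0.002,0,-0.15,0,0,0,0.5],
    [0.002,0,-0.3,0,0,0,0.5],
    [0.002,0,-0.42,0,0,0,0.5],
    [0.002,0,-0.47,0,0,0,0.5],
    [0.002,0,-0.492,0,0,0,0.5],
    [0.002,0,-0.492,0,0,0,0.5],
    [0.002,0,-0.492,0,0,0,0],
    [0.002,0,-0.492,0,0,0,0],
    [0.002,0,-0.492,0,0,0,0],
    [0.002,0,-0.492,0,0,0,0],
    [0.002,0,-0.45,0,0,0,0],
    [0.002,0,-0.35,0,0,0,0],
    [0.002,0,-0.2,0,0,0,0],
    [0.002,0,-0.1,0,0,0,0],
    [0.002,0,-0.1,0,0,0,0],
  ],
)

```text
time_s: 39.42
tool_pos: [0.5399, -0.2177, 0.1666]
orientation: [[1.0, -0.023, 0.008], [-0.022, -1.0, -0.004], [0.008, 0.003, -1.0]]
force: [-0.1, 0.6, -0.2]
finger_gap: 0.0234
finger_force: 30.0
```

send_rows(
  plan=[
    [-0.02,0.15,0,0,0,0.03,0],
    [-0.04,0.3,0,0,0,0.058,0],
    [-0.05,0.45,0,0,0,0.058,0],
    [-0.07,0.6,0,0,0,0.058,0],
    [-0.07,0.72,0,0,0,0.058,0],
    [-0.07,0.791,0,0,0,0.058,0],
    [-0.07,0.791,-0.05,0,0,0.058,0],
    [-0.07,0.791,-0.14,0,0,0.058,0],
    [-0.07,0.791,-0.2,0,0,0.058,0],
    [-0.07,0.791,-0.23,0,0,0.058,0],
    [-0.07,0.791,-0.23,0,0,0.058,0],
    [-0.07,0.791,-0.23,0,0,0.058,0.45],
    [-0.07,0.791,-0.23,0,0,0.058,0.45],
    [-0.07,0.791,-0.23,0,0,0.058,0.45],
    [-0.07,0.791,-0.15,0,0,0.058,0.45],
    [-0.07,0.791,0,0,0,0.058,0.45],
    [-0.1,0.6,0.1,0,0,0,0.45],
    [-0.2,0.4,0.1,0,0,-0.086,0.5],
    [-0.292,0.2,0.1,0,0,-0.086,0.5],
    [-0.292,-0.115,0.1,0,0,-0.086,0.5],
  ],
)

```text
time_s: 41.92
tool_pos: [0.4403, -0.1325, 0.2008]
orientation: [[0.958, -0.288, 0.001], [-0.288, -0.958, -0.0], [0.001, -0.0, -1.0]]
force: [1.5, -0.8, 0.1]
finger_gap: 0.0454
finger_force: 0.0
```

send_rows(
  plan=[
    [0,0,0,0,0,0,0.5],
    [0,0,0,0,0,0,0.5],
    [0,0,0,0,0,0,0.5],
  ],
)

```text
time_s: 42.3
tool_pos: [0.4419, -0.1299, 0.2001]
orientation: [[0.958, -0.287, -0.0], [-0.287, -0.958, 0.0], [-0.0, -0.0, -1.0]]
force: [0.2, -0.9, -0.3]
finger_gap: 0.0456
finger_force: 0.0
```

```bash
python3 look.py w11
```

```text
[ 0.4419 -0.1299  0.2001] [ 0.9581 -0.2866] 42.3
wrist g 0.96 [465. 193.] z 0.01 [ 0.4209 -0.2628] 45 26 -18.1
wrist g 0.92 [ 12. 243.] z 0.074 [0.5027 0.086 ] 48 23 -27.2
wrist g 0.77 [ 67. 196.] z 0.074 [0.5182 0.0377] 45 29 8.8
wrist y 0.93 [ 16. 113.] z 0.074 [0.5875 0.0488] 44 29 9.0
top g 0.78 [290. 280.] z 0.074 [0.5181 0.0397] 45 26 8.9
top g 0.55 [260. 282.] z 0.074 [0.5085 0.0983] 46 26 9.4
top y 0.7 [255. 249.] z 0.074 [0.5792 0.1106] 44 23 10.6
top y 0.47 [288. 251.] z 0.074 [0.5875 0.0515] 45 25 8.0
```

send_rows(
  plan=[
    [-0.026,-0.16,0,0,0,-0.007,0.5],
    [-0.052,-0.332,-0.1,0,0,-0.007,0.5],
    [-0.052,-0.332,-0.2,0,0,-0.007,0.5],
    [-0.052,-0.332,-0.3,0,0,-0.007,0.5],
    [-0.052,-0.332,-0.4,0,0,-0.007,0.5],
    [-0.052,-0.332,-0.46,0,0,-0.007,0.5],
    [-0.052,-0.332,-0.49,0,0,-0.007,0.5],
    [-0.052,-0.332,-0.49,0,0,-0.007,0.5],
    [-0.052,-0.332,-0.49,0,0,-0.007,0],
    [-0.052,-0.332,-0.49,0,0,-0.007,0],
    [-0.052,-0.332,-0.49,0,0,-0.007,0],
    [-0.052,-0.332,-0.49,0,0,-0.007,0],
    [-0.052,-0.332,-0.45,0,0,-0.007,0],
    [-0.052,-0.332,-0.35,0,0,-0.007,0],
    [-0.052,-0.332,-0.2,0,0,-0.007,0],
    [-0.052,-0.332,-0.1,0,0,-0.007,0],
    [-0.052,-0.332,-0.1,0,0,-0.007,0],
  ],
)

```text
time_s: 44.72
tool_pos: [0.4226, -0.2651, 0.1634]
orientation: [[0.951, -0.309, 0.006], [-0.309, -0.951, -0.004], [0.007, 0.002, -1.0]]
force: [0.0, -1.2, -1.4]
finger_gap: 0.0236
finger_force: 30.0
```

send_rows(
  plan=[
    [0.03,0.14,0,0,0,0.04,0],
    [0.06,0.28,0,0,0,0.08,0],
    [0.09,0.42,0,0,0,0.12,0],
    [0.12,0.56,0,0,0,0.1495,0],
    [0.15,0.7,0,0,0,0.1495,0],
    [0.18,0.82,0,0,0,0.1495,0],
    [0.199,0.9,0,0,0,0.1495,0],
    [0.199,0.9,0,0,0,0.1495,0],
    [0.199,0.9,0,0,0,0.1495,0],
  ],
)

```text
time_s: 45.85
tool_pos: [0.4995, 0.0954, 0.1591]
orientation: [[0.988, 0.155, -0.002], [0.155, -0.988, -0.001], [-0.003, 0.001, -1.0]]
force: [-0.1, 0.2, -0.1]
finger_gap: 0.0233
finger_force: 30.0
```

send_rows(
  plan=[
    [0,0.1,0,0,0,0,0],
    [0,0.155,-0.05,0,0,0,0],
    [0,0.155,-0.12,0,0,0,0],
    [0,0.155,-0.18,0,0,0,0],
    [0,0.155,-0.215,0,0,0,0],
    [0,0.155,-0.228,0,0,0,0],
    [0,0.155,-0.228,0,0,0,0],
    [0,0.155,-0.228,0,0,0,0.45],
    [0,0.155,-0.228,0,0,0,0.45],
    [0,0.155,-0.228,0,0,0,0.45],
    [0,0.155,-0.15,0,0,0,0.45],
    [0,0.155,0,0,0,0,0.45],
    [0,0.155,0.15,0,0,0,0.45],
    [-0.065,0.1,0.4,0,0,0,0.6],
    [-0.065,0.1,0.43,0,0,0,0.6],
    [-0.065,0.1,0.43,0,0,0,0.6],
    [-0.065,0.1,0.43,0,0,0,0.6],
    [-0.065,0.1,0.43,0,0,0,0.6],
  ],
)

```text
time_s: 48.1
tool_pos: [0.4739, 0.136, 0.3304]
orientation: [[0.988, 0.155, -0.003], [0.155, -0.988, -0.001], [-0.004, 0.0, -1.0]]
force: [0.1, 0.1, 0.4]
finger_gap: 0.0548
finger_force: 0.0
```

```bash
python3 look.py w12; python3 - <<'E'
from h import *
ci,im=shot("wrist");print(bubble(ci,im))
E
```

```text
[0.4739 0.136  0.3304] [0.988  0.1546] 48.1
wrist g 0.95 [357. 177.] z 0.074 [0.5084 0.0996] 43 24 9.8
wrist g 0.86 [297. 176.] z 0.074 [0.5014 0.1579] 43 24 8.8
wrist g 0.74 [415. 174.] z 0.074 [0.5184 0.0417] 45 26 8.8
wrist y 0.92 [418. 101.] z 0.074 [0.5881 0.0539] 43 25 8.8
wrist y 0.69 [356. 104.] z 0.074 [0.5798 0.1114] 43 25 10.7
top g 0.6 [288. 280.] z 0.074 [0.5177 0.04  ] 46 27 11.0
top y 0.66 [258. 249.] z 0.074 [0.5811 0.1112] 42 25 9.2
top y 0.64 [286. 246.] z 0.074 [0.5879 0.0518] 45 24 8.5
(np.int64(308), np.int64(410), (np.int64(353), np.int64(368)), [346, 347, 348, 370, 371, 372], np.float64(-1.4563106796116505))
```

View pics/w12.png

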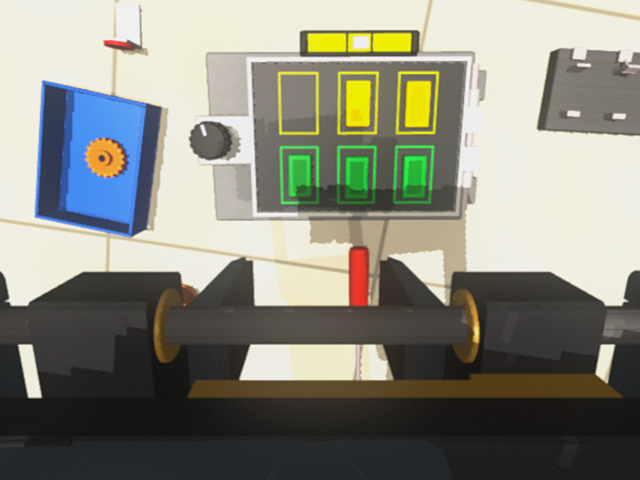

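View pics/w12t.png

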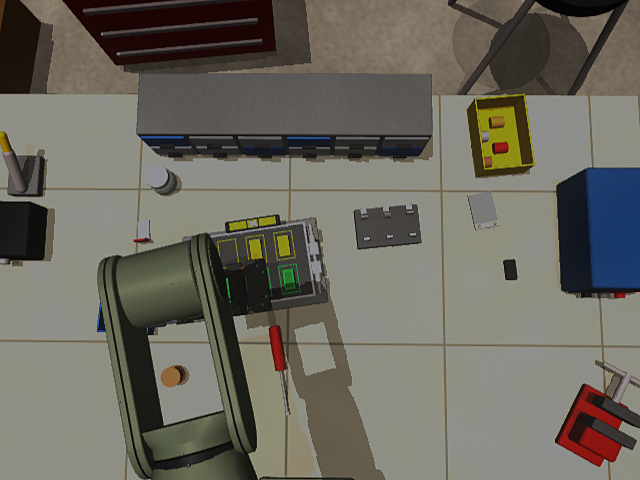

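Every insert is inside its outline and square: greens at (299,176), (357,176), (414,175), yellows at (358,104), (418,103). The bench is empty of inserts, and the gear is in the tub (106,158). The bubble (361,43) is between its lines (347,371), and the bystanders haven't moved. Handing in.

```bash
python3 -c "
from workcell import *
print(finish_job())"
```

```text
the job is handed in; nothing more can be done
None
```

I handed the job in at about 48 s of the 210 s, with no verdict shown: the gear is in the tub, the tray is level (bubble about 1.5 mm off centre, inside the lines), and all five inserts present lie flat and square in outlines of their colour; one yellow insert slipped onto the tray on its way and was picked up and placed again.

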